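Set up a sample pot for the lid leak check

ROBOT

A 7-joint arm with a two-finger parallel gripper is mounted at the origin on a cart in front of the work surface, level with it; the furniture and walls round the work are solid. World frame = base frame: x ahead of the robot, y to its left, z up, the work surface at z = 0. Lengths are in m, angles in rad, forces in N, time in s.
With the tool pointing down it reaches from about 0.425 to 0.875 m from the base axis. Payload 8.4 kg.
Tool frame: the origin (TCP) lies at the very end of the fingers, on their centre line; the grasp point (between the pads) lies 19 mm behind it; z points along the fingers, y is the line along which they close (so a half turn about z gives the same grasp; the last joint's range is limited). The gripper opens to 87 mm and grips with 3 to 60 N. Pads are 19 mm wide; open, the fingers measure 117 mm over their backs; the gripper's body (75 mm by 190 mm) begins 51 mm behind the grasp point.
Start: joints at [-1.317, 0.333, 0.04, 1.465, -0.013, 1.343, -0.059], TCP at [0.225, 0.61, 0.194] pointing down, gripper open.
Joint ranges: [-2.58, 2.58], [-0.38, 2.09], [-1.3, 1.39], [0.25, 2.4], [-1.5, 4.64], [0.08, 2.09], [-2.65, 2.65]. Speed limits (rad/s): [2.22, 2.22, 2.79, 2.79, 3.14, 3.14, 3.14].

INTERFACE

Orientations are given as a unit quaternion [w, x, y, z].
In Python, from station import get_obs, snapshot, job_done gives the robot as it stands. The module is installed in compiled form; this text tells all that it offers.
- The arm moves only by the tool arm_command, never from a script. Its arguments are lists of equal length, an entry for each row: "jaw": the gripper command: -1 is shut, 1 is fully open, values between are in proportion; "delta_pos": the shift along the world's x, y, z as a fraction of full scale, a list of three; "delta_rot": the turn, a rotation vector about the world's x, y, z as a fraction of full scale, a list of three. In form: {"jaw": [jaw, ...], "delta_pos": [[tx, ty, tz], ...], "delta_rot": [[wx, wy, wz], ...]}. A call has 1 to 8 rows; each row is the pose to reach, as a shift and turn from the pose commanded when the call began, turning the shorter way round; what a row does not reach only later rows make up. Full scale, the value 1, is 80 mm for a shift and 180 degrees for a turn. A row lasts 1/12 s, in which the tool goes at most 41.7 mm and 7.16 degrees, less where a joint would pass 70% of its speed; a pose out of reach is approached as far as the arm can. A call with a number of a shift or a turn outside -1 to 1 is refused whole. A call with a gripper value outside its range is refused whole. The fingers move at their own pace and stop on an object; "grip_force" is the grip in N (left out, the last holds). Time passes only in rows, so rows that repeat a pose let the fingers close. It gives the time, the measured TCP pose, the force, the opening and the grip force at its end, in the units of the state.
- get_obs(): the state, without advancing time (a new reading comes with each control period).
- snapshot(name): name is "side" or "top" or "wrist"; returns a dict with "img" (400x640x3 uint8, blue, green, red), "intrinsics" (3x3 intrinsics, pixels), "eye" and "orientation" of the camera in the world; the wrist camera has in their place "mount" (4x4, takes a point from camera to tool coordinates, whose origin is the TCP and whose axes are the flange's). Camera axes: x right, y up, looking along -z (the intrinsics and any distortion apply to the point x, -y, -z); pixel columns grow to the right and rows downward; lengths in m; the calibration is good to about 2 mm. A picture is of the moment at which its call begins: read the wrist's pose just before it. There is no depth.
- job_done(): hands the job in; it is judged then, once.
The state is a dict: "time": time; "joint_pos": joint angles; "dq": joint speeds; "effort": joint torques, N m; "ee_pos": TCP position; "tcp_rot": TCP orientation; "force": force on the tool from outside, world axes, zero at the start; "torque": the same for the moment, N m; "gripper_width": finger opening in m; "gripper_force": force on a finger pad.
Only numpy, scipy, OpenCV 4.12 (cv2) and the standard library are available. Lean on these libraries where they do the work, as an engineer would, in place of code of your own. Each camera call takes 0.05 s, during which the arm holds its last target. There are 200 camera calls.

TASK

Set up the lid leak check: stand the blue-lidded sample pot upright in the round pocket of the green test nest, right down on the pocket's floor. Then set the steel load disc, knob up, flat and centred on the pot's lid. Leave the white-lidded pot where it stands.

Things in the scene. Friction and masses are not known exactly. Their poses are not given: they have to be found in the camera images.
- pot_blue_center (a point): Loose upright sample pot with a BLUE screw lid and tan contents, 66 mm high, about 65 g; body 46 mm diameter, lid 50 mm diameter and flat on top, from 52 to 66 mm above its foot. The point is the pot's centre, 33 mm above its underside; z points up through the lid. Grip it across the upper half (for example 16 to 20 mm above this point) so that the fingers stay clear of the nest.
- pot_white_center (a point): Bystander: a like sample pot, same size, with a WHITE lid and pink contents. The point is its centre, 33 mm above its underside; z up. It may stand in either of the two pot places.
- pocket_floor (a point): Green square test nest fixed to the worktop, 120 x 120 x 20 mm, with four steel screw heads (3 mm proud) near its corners and one round pocket in the middle, 64 mm diameter and 14 mm deep (rim 20 mm above the worktop). The point is the centre of the pocket's floor, 6 mm above the worktop; z up. A pot in it has about 9 mm of room all round and stands with its centre 33 mm above this point.
- disc_knob (a point): Loose round steel load disc, 60 mm diameter and 12 mm thick, lying flat, about 220 g, with an upright black cylindrical knob (24 mm diameter, 40 mm high) in the middle of its top; 52 mm high in all. The point is on the knob's axis, 34 mm above the disc's underside (22 mm above its top face) and a good height to grip the knob; z points up along the knob. On the seated pot's lid this point stands 104 to 106 mm above the worktop.
Mind the look-alikes: they are no part of the job. Several things look just like the part that bears pot_blue_center: the one meant starts nearest to the robot's base. There is more than one size of the part that bears pocket_floor; the job needs the smaller.

How it is judged:
On the way, in this order (a step that is already met when the one before it is completed fails the run):
1. the blue-lidded pot stands upright on the pocket's floor, before the load disc is brought over it (horizontal distance between pot_blue_center and pocket_floor below 0.014 m and z of pot_blue_center in the frame of pocket_floor below 0.037 m and angle between pot_blue_center's own z axis and vertical below 0.174 rad and horizontal distance between disc_knob and pocket_floor above 0.08 m), for 0.2 s.
2. the load disc lies flat and centred on the lid of the seated pot (horizontal distance between pot_blue_center and pocket_floor below 0.014 m and z of pot_blue_center in the frame of pocket_floor below 0.037 m and angle between each of pot_blue_center, disc_knob's own z axis and vertical below 0.174 rad and horizontal distance between disc_knob and pot_blue_center below 0.015 m and z of disc_knob in the frame of pot_blue_center between 0.061 and 0.072 m and z of disc_knob in the frame of pocket_floor above 0.09 m), for 0.2 s.
At the end, for the whole second after the job is handed in: The blue-lidded pot stands on the pocket's floor (within 14 mm of the pocket's centre, not more than 4 mm above its floor, within 10 degrees of upright), and the load disc lies on its lid knob up, within 15 mm of the pot's axis and within 10 degrees of level, both released (all of step 2); the robot touches nothing.
It fails at once if the white-lidded pot is moved more than 30 mm (distance of pot_white_center from where it was at the start of the episode above 0.03 m).
It also fails if it takes over 50 s, if anything falls off the work surface, if the arm or the gripper's body presses on something with over 40 N, if the wrist force passes 120 N, or if a joint passes its speed limit or range.

## Working session

There is one attempt and no reset: what is moved stays moved. The work goes in short steps, Python scripts to look and compute and a tool call to move; the robot and the scene stay as the last step left them, time stands still between calls to the robot, and variables do not carry over. Pictures are saved under pics/ and viewed, at most 10 in all, crops included, and the job is handed in when it is done.

Besides the shell and the picture viewer there is one more tool, called after ">>>" by a JSON object that holds its "method" and its "body". arm_command: Moves the arm, as the interface text tells. Its arguments: {"type":"object","properties":{"jaw":{"type":"array","items":{"type":"number"}},"delta_pos":{"type":"array","items":{"type":"array","items":{"type":"number"}}},"delta_rot":{"type":"array","items":{"type":"array","items":{"type":"number"}}},"grip_force":{"type":"number"}},"required":["jaw","delta_pos","delta_rot"]}

```bash
mkdir -p pics
cat > h.py <<'E'
import numpy as np, cv2
from station import get_obs, snapshot, job_done
from scipy.spatial.transform import Rotation as R
def q2R(q): return R.from_quat([q[1],q[2],q[3],q[0]]).as_matrix()
def ray(s,u,v,obs=None):
    K=np.array(s["intrinsics"]); d=np.linalg.solve(K,[u,v,1.]); d=np.array([d[0],-d[1],-d[2]])
    if "eye" in s:
        o=np.array(s["orientation"]); M=o if o.shape==(3,3) else q2R(o); return np.array(s["eye"]),M@d
    T=np.array(s["mount"]); W=q2R(obs["tcp_rot"])
    return W@T[:3,3]+np.array(obs["ee_pos"]), W@T[:3,:3]@d
def at(s,u,v,z,obs=None):
    e,d=ray(s,u,v,obs); return (e+d*(z-e[2])/d[2]).round(4)
def take(n,f):
    o=get_obs(); s=snapshot(n); cv2.imwrite("pics/"+f+".png",s["img"]); np.save("pics/"+f+".npy",{"s":s,"o":o},allow_pickle=True); return o,s
def load(f):
    d=np.load("pics/"+f+".npy",allow_pickle=True).item(); return d["o"],d["s"]
E
python3 - <<'E'
from h import *
for n in ("top","side"):
    o,s=take(n,n+"1"); print({k:v for k,v in s.items() if k!="img"})
print(o)
E
```

```text
{'intrinsics': array([[407.36115263,   0.        , 309.52954007],
       [  0.        , 407.36115263, 200.83292964],
       [  0.        ,   0.        ,   1.        ]]), 'eye': array([0.35611761, 0.07032713, 1.30077963]), 'orientation': array([ 0.70492325,  0.06018734, -0.06940326, -0.70330924])}
{'intrinsics': array([[456.71321322,   0.        , 320.21210377],
       [  0.        , 456.71321322, 200.69990042],
       [  0.        ,   0.        ,   1.        ]]), 'eye': array([0.60095857, 1.38278146, 0.78365178]), 'orientation': array([-0.00734245,  0.00320462,  0.50498779,  0.8630893 ])}
{'time': 0.05, 'joint_pos': array([-1.31717935,  0.3338853 ,  0.03983565,  1.46624869, -0.01340759,
        1.34330084, -0.0585227 ]), 'dq': array([ 0.00080599, -0.00106164, -0.00028887,  0.00132924, -0.00012678,
        0.00189466,  0.00102119]), 'effort': array([ 3.73323855e-03, -6.58438468e+01,  1.34096906e+00, -4.05130649e+01,
       -5.98924980e-02,  4.10710287e-02,  4.96553139e-05]), 'ee_pos': array([0.22443269, 0.60948612, 0.19308638]), 'tcp_rot': array([-9.55141874e-05,  1.75497492e-01,  9.84479562e-01, -7.82531581e-04]), 'force': array([ 0.41512676, -0.20092739,  0.35423467]), 'torque': array([0.04279831, 0.00204142, 0.0076228 ]), 'gripper_force': 0.0, 'gripper_width': 0.08756594475464664}
```

View pics/top1.png

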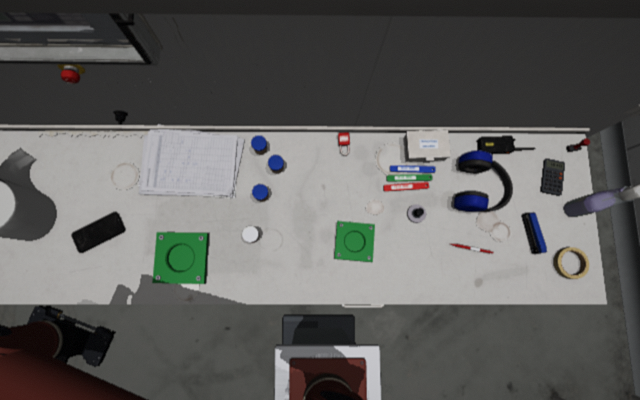

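View pics/side1.png

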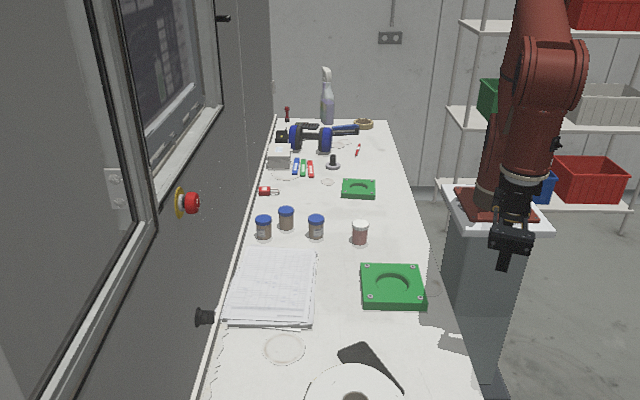

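Run:
```python
from h import *
o,s=load("top1"); im=s["img"]; hsv=cv2.cvtColor(im,cv2.COLOR_BGR2HSV)
def blobs(m,z,name,amin=60):
    n,l,st,c=cv2.connectedComponentsWithStats(m.astype(np.uint8))
    for i in range(1,n):
        if st[i,4]>amin and st[i,0]>140: 
            p=at(s,*c[i],z); print(name,c[i].round(1),st[i].tolist(),p,"r",np.hypot(p[0],p[1]).round(3), at(s,st[i,0],st[i,1],z),at(s,st[i,0]+st[i,2],st[i,1]+st[i,3],z))
H,S,V=cv2.split(hsv)
blobs((H>100)&(H<125)&(S>140)&(V>50),.066,"blue")
blobs((H>45)&(H<75)&(S>120),.02,"green",300)
m=(S<45)&(V<125)&(V>50); m[:195]=0;m[230:]=0;m[:,:400]=0;m[:,430:]=0
blobs((S<60)&(V<130)&(np.indices(V.shape)[0]>200)&(np.indices(V.shape)[0]<228)&(np.indices(V.shape)[1]>400)&(np.indices(V.shape)[1]<435),.012,"disc",20)
for u,v,z in ((250,234,.066),(354,241,.006),(416,214,.012),(418,211,.052)): print(u,v,at(s,u,v,z))
a=cv2.resize(im[120:275,235:395],None,fx=3.5,fy=3.5,interpolation=cv2.INTER_CUBIC)
b=cv2.resize(im[190:235,395:437],None,fx=5.5,fy=5.5,interpolation=cv2.INTER_CUBIC)
c=np.zeros((a.shape[0],795,3),np.uint8);c[:,:560]=a;c[:b.shape[0],561:561+b.shape[1]]=b;cv2.imwrite("pics/c1.png",c)
```

```text
blue [258.6 142.9] [252, 136, 14, 15, 168] [0.7709 0.2157 0.066 ] r 0.801 [0.7938 0.2369 0.066 ] [0.7445 0.1916 0.066 ]
blue [478.8 155.8] [463, 150, 29, 13, 227] [ 0.7323 -0.4815  0.066 ] r 0.876 [ 0.7511 -0.4325  0.066 ] [ 0.7088 -0.5216  0.066 ]
blue [275.5 162.5] [269, 156, 14, 14, 169] [0.7073 0.1612 0.066 ] r 0.725 [0.7282 0.1818 0.066 ] [0.683  0.1373 0.066 ]
blue [426.4 169. ] [418, 166, 17, 6, 78] [ 0.6884 -0.3127  0.066 ] r 0.756 [ 0.6979 -0.2867  0.066 ] [ 0.6787 -0.3393  0.066 ]
blue [259.9 191.8] [253, 185, 15, 15, 180] [0.6133 0.2079 0.066 ] r 0.648 [0.6346 0.2296 0.066 ] [0.5875 0.1822 0.066 ]
blue [472.8 201.1] [457, 195, 31, 14, 332] [ 0.5863 -0.4519  0.066 ] r 0.74 [ 0.6054 -0.4039  0.066 ] [ 0.5616 -0.4972  0.066 ]
blue [537.7 232.1] [530, 213, 16, 39, 219] [ 0.4905 -0.6446  0.066 ] r 0.81 [ 0.5495 -0.6267  0.066 ] [ 0.4299 -0.6639  0.066 ]
green [354.2 241.2] [335, 222, 39, 40, 1309] [ 0.4654 -0.0871  0.02  ] r 0.473 [ 0.5259 -0.0271  0.02  ] [ 0.4006 -0.1475  0.02  ]
green [180.5 257.6] [153, 233, 55, 50, 2477] [0.4133 0.4541 0.02  ] r 0.614 [0.4896 0.5445 0.02  ] [0.336  0.3654 0.02  ]
disc [409.7 215.9] [407, 207, 11, 16, 33] [ 0.5472 -0.2678  0.012 ] r 0.609 [ 0.5763 -0.2602  0.012 ] [ 0.5245 -0.2933  0.012 ]
disc [417.4 212.4] [411, 207, 13, 12, 114] [ 0.5588 -0.293   0.012 ] r 0.631 [ 0.5763 -0.2732  0.012 ] [ 0.5375 -0.3132  0.012 ]
250 234 [0.4824 0.2347 0.066 ]
354 241 [ 0.4671 -0.088   0.006 ]
416 214 [ 0.5536 -0.2883  0.012 ]
418 211 [ 0.5569 -0.2838  0.052 ]
```

View pics/c1.png

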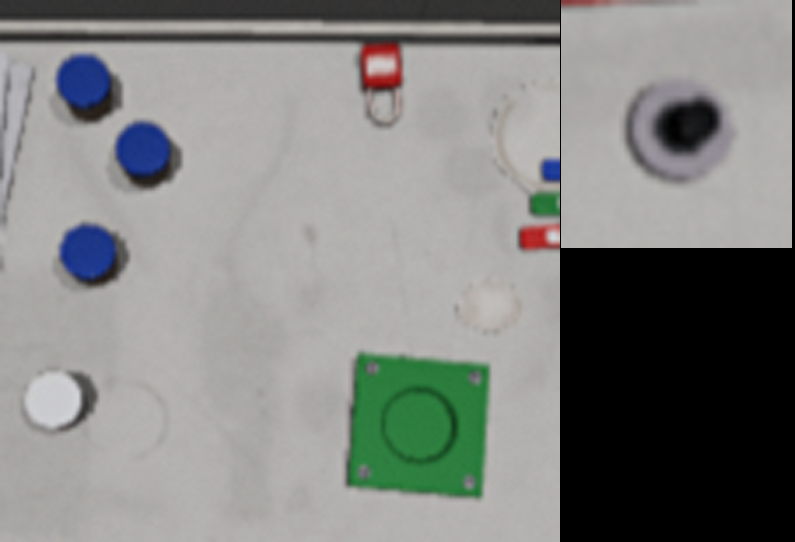

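Blue-lidded pots are at pixels (259,143), (275,162) and (260,192). The last is nearest the base (0.65 m, against 0.73 and 0.80), so it is the one meant; the crop confirms a blue lid there. White pot: (250,234). The smaller nest is at (354,241), about 120 mm square, and the larger at (180,258) is a decoy. The disc with its knob is at (416,214). I'm moving above the pot now.

>>> {"method": "arm_command", "body": {"jaw": [1,1,1,1], "delta_pos": [[0.97,-1,0],[0.97,-1,0],[0.97,-1,0],[0.97,-1,0]], "delta_rot": [[0,0,0],[0,0,0],[0,0,0],[0,0,0]]}}

```text
time: 0.43
ee_pos: [0.3089, 0.5245, 0.194]
tcp_rot: [0.002, 0.18, 0.984, -0.001]
force: [1.1, 0.7, -0.3]
gripper_width: 0.087
gripper_force: 0.0
```

>>> {"method": "arm_command", "body": {"jaw": [1,1,1,1], "delta_pos": [[0.97,-1,0],[0.97,-1,0],[0.97,-1,0],[0.97,-1,0]], "delta_rot": [[0,0,0],[0,0,0],[0,0,0],[0,0,0]]}}

```text
time: 0.77
ee_pos: [0.3856, 0.444, 0.194]
tcp_rot: [0.001, 0.18, 0.984, -0.001]
force: [0.6, 0.4, 0.5]
gripper_width: 0.0869
gripper_force: 0.0
```

>>> {"method": "arm_command", "body": {"jaw": [1,1,1,1], "delta_pos": [[0.97,-1,0],[0.97,-1,0],[0.97,-1,0],[0.97,-1,0]], "delta_rot": [[0,0,0],[0,0,0],[0,0,0],[0,0,0]]}}

```text
time: 1.1
ee_pos: [0.4624, 0.3638, 0.1939]
tcp_rot: [0.001, 0.18, 0.984, -0.001]
force: [0.4, 0.0, 0.4]
gripper_width: 0.0872
gripper_force: 0.0
```

>>> {"method": "arm_command", "body": {"jaw": [1,1,1,1], "delta_pos": [[0.97,-1,0],[0.97,-1,0],[0.97,-1,0],[0.97,-1,0]], "delta_rot": [[0,0,0],[0,0,0],[0,0,0],[0,0,0]]}}

```text
time: 1.43
ee_pos: [0.5392, 0.2836, 0.1938]
tcp_rot: [0.001, 0.18, 0.984, -0.001]
force: [-0.9, -0.9, -0.6]
gripper_width: 0.0871
gripper_force: 0.0
```

>>> {"method": "arm_command", "body": {"jaw": [1,1,1,1,1,1], "delta_pos": [[0.97,-1,0],[0.97,-1,0],[0.97,-1,0],[0.97,-1,0],[0.97,-1,0],[0.97,-1,0]], "delta_rot": [[0,0,0],[0,0,0],[0,0,0],[0,0,0],[0,0,0],[0,0,0]]}}

```text
time: 1.93
ee_pos: [0.6119, 0.2113, 0.1934]
tcp_rot: [-0.001, 0.175, 0.985, 0.0]
force: [0.6, 0.5, -0.0]
gripper_width: 0.087
gripper_force: 0.0
```

Run:
```python
from h import *
o,s=take("wrist","w1"); print(o["time"],o["ee_pos"],o["joint_pos"],s["intrinsics"],s["mount"])
im=s["img"]; H,S,V=cv2.split(cv2.cvtColor(im,cv2.COLOR_BGR2HSV))
n,l,st,c=cv2.connectedComponentsWithStats(((H>100)&(H<125)&(S>140)&(V>50)).astype(np.uint8))
for i in range(1,n):
    if st[i,4]>200: print(c[i],st[i],at(s,*c[i],.066,o))
```

```text
1.9333 [0.61188146 0.2113027  0.19341168] [-0.66657315  0.33704243  0.34505005  1.48559814 -0.11592392  1.33997848
  0.90594829] [[346.93535008   0.         320.26820798]
 [  0.         346.93535008 198.59587431]
 [  0.           0.           1.        ]] [[ 2.96300670e-04  9.70082096e-01  2.42776933e-01  6.66179347e-02]
 [ 9.99999938e-01 -2.41712868e-04 -2.54634266e-04  1.67146715e-04]
 [-1.88333834e-04  2.42776993e-01 -9.70082108e-01 -1.90771506e-01]
 [ 0.00000000e+00  0.00000000e+00  0.00000000e+00  1.00000000e+00]]
[320.45573441 187.15191147] [ 296  162   51   51 1988] [0.6137 0.2111 0.066 ]
[308.92454835 295.23910733] [286 285  46  25 941] [0.715  0.1614 0.066 ]
[378.24183007 307.62309368] [358 299  42  16 459] [0.7527 0.2232 0.066 ]
```

View pics/w1.png

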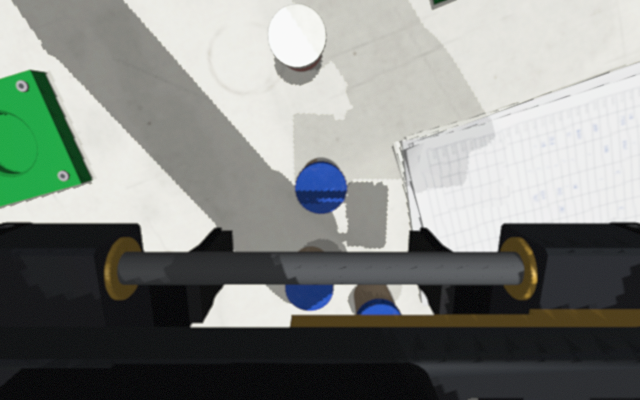

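The wrist view shows the wanted blue lid at (320,187), centred between the fingers. The white pot at (297,37) and the other blue pots at (309,295) and (378,308) are clear of the finger line. Descending and gripping.

>>> {"method": "arm_command", "body": {"jaw": [1,1,1,1], "delta_pos": [[0.02,-0.01,-0.4],[0.02,-0.01,-0.8],[0.02,-0.01,-1],[0.02,-0.01,-1]], "delta_rot": [[0,0,0],[0,0,0],[0,0,0],[0,0,0]]}}

```text
time: 2.32
ee_pos: [0.6106, 0.2104, 0.1096]
tcp_rot: [-0.003, 0.174, 0.985, -0.002]
force: [-0.2, -0.2, -1.4]
gripper_width: 0.0873
gripper_force: 0.0
```

>>> {"method": "arm_command", "body": {"jaw": [1,1,1,1,1,1], "delta_pos": [[0,0,-0.25],[0,0,-0.5],[0,0,-0.75],[0,0,-1],[0,0,-1],[0,0,-1]], "delta_rot": [[0,0,0],[0,0,0],[0,0,0],[0,0,0],[0,0,0],[0,0,0]]}}

```text
time: 2.82
ee_pos: [0.6137, 0.2103, 0.0346]
tcp_rot: [-0.0, 0.175, 0.985, -0.0]
force: [0.7, 0.1, 1.6]
gripper_width: 0.0871
gripper_force: 0.0
```

>>> {"method": "arm_command", "body": {"jaw": [0.4,0,-0.2,-0.4,-0.6,-1,-1,-1], "delta_pos": [[0,0,0],[0,0,0],[0,0,0],[0,0,0],[0,0,0],[0,0,0],[0,0,0],[0,0,0]], "delta_rot": [[0,0,0],[0,0,0],[0,0,0],[0,0,0],[0,0,0],[0,0,0],[0,0,0],[0,0,0]], "grip_force": 15}}

```text
time: 3.48
ee_pos: [0.6143, 0.2092, 0.0341]
tcp_rot: [0.0, 0.176, 0.984, 0.0]
force: [-0.2, 0.7, 2.0]
gripper_width: 0.0494
gripper_force: 15.0
```

>>> {"method": "arm_command", "body": {"jaw": [-1,-1,-1,-1], "delta_pos": [[0,0,0.2],[0,0,0.6],[0,0,1],[0,0,1]], "delta_rot": [[0,0,0],[0,0,0],[0,0,0],[0,0,0]]}}

```text
time: 3.82
ee_pos: [0.6176, 0.21, 0.1206]
tcp_rot: [0.004, 0.176, 0.984, 0.002]
force: [2.5, 0.5, 1.4]
gripper_width: 0.0492
gripper_force: 15.0
```

>>> {"method": "arm_command", "body": {"jaw": [-1,-1,-1], "delta_pos": [[-0.1,-0.2,0.4],[-0.3,-0.5,0.6],[-0.46,-0.93,0.6]], "delta_rot": [[0,0,0],[0,0,0],[0,0,0]]}}

```text
time: 4.07
ee_pos: [0.5785, 0.1373, 0.1654]
tcp_rot: [0.002, 0.174, 0.985, 0.002]
force: [0.7, 0.4, -0.5]
gripper_width: 0.0492
gripper_force: 15.0
```

>>> {"method": "arm_command", "body": {"jaw": [-1,-1,-1], "delta_pos": [[-0.2,-0.4,0],[-0.46,-0.93,0],[-0.46,-0.93,0]], "delta_rot": [[0,0,0],[0,0,0],[0,0,0]]}}

```text
time: 4.32
ee_pos: [0.5384, 0.0527, 0.1622]
tcp_rot: [-0.0, 0.179, 0.984, -0.001]
force: [1.0, -0.8, 0.5]
gripper_width: 0.0492
gripper_force: 15.0
```

>>> {"method": "arm_command", "body": {"jaw": [-1,-1,-1,-1,-1,-1], "delta_pos": [[-0.2,-0.4,0],[-0.46,-0.93,0],[-0.46,-0.93,0],[-0.46,-0.93,0],[-0.46,-0.93,0],[-0.46,-0.93,0]], "delta_rot": [[0,0,0],[0,0,0],[0,0,0],[0,0,0],[0,0,0],[0,0,0]]}}

```text
time: 4.82
ee_pos: [0.5042, -0.0131, 0.1619]
tcp_rot: [0.0, 0.175, 0.985, 0.0]
force: [0.4, 0.9, -1.7]
gripper_width: 0.0491
gripper_force: 15.0
```

Run:
```python
from h import *
o,s=take("wrist","w2"); print(o["time"],o["ee_pos"],o["tcp_rot"],o["gripper_width"])
im=s["img"]; H,S,V=cv2.split(cv2.cvtColor(im,cv2.COLOR_BGR2HSV))
n,l,st,c=cv2.connectedComponentsWithStats(((H>45)&(H<75)&(S>120)).astype(np.uint8))
for i in range(1,n):
    if st[i,4]>300: print(c[i],st[i],at(s,*c[i],.02,o))
```

```text
4.8167 [ 0.50415201 -0.01309415  0.16194275] [7.01617335e-05 1.75045320e-01 9.84560366e-01 1.30181688e-04] 0.04909174396608977
[234.39988526 166.1533276 ] [  156    94   149   144 13944] [ 0.461  -0.0853  0.02  ]
```

View pics/w2.png

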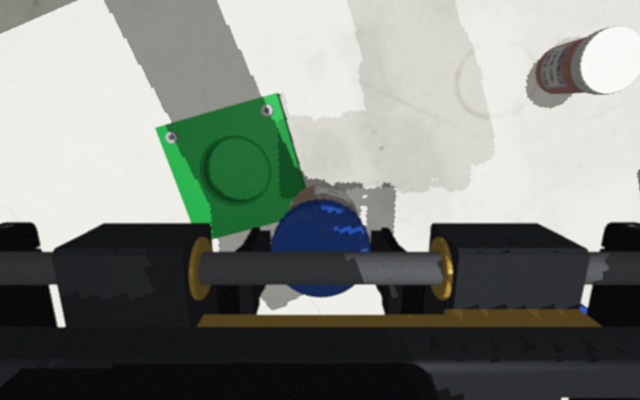

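The wrist view shows the pocket rim centred near (237,169). The pot is held upright at (321,245), and the white pot at (610,60) is undisturbed.

Run:
```python
from h import *
o,s=load("w2")
print(at(s,237,168.5,.02,o))
g=cv2.GaussianBlur(s["img"][:,:,1],(3,3),0)[120:215,185:290]
c=cv2.HoughCircles(g,cv2.HOUGH_GRADIENT,1,40,param1=60,param2=12,minRadius=28,maxRadius=40)
print(c)
if c is not None:
  for k in c[0]: print(at(s,k[0]+185,k[1]+120,.02,o))
for p in ((172,137.5),(267,111)): print(at(s,*p,.023,o))
o,t=load("top1"); print([at(t,*p,.023) for p in ((341.5,225.5),(370.5,228),(339,255),(369,258))])
```

```text
[ 0.464  -0.0839  0.02  ]
[[[48.5 48.5 33.8]]]
[ 0.4628 -0.087   0.02  ]
[ 0.4158 -0.1285  0.023 ]
[ 0.4242 -0.0357  0.023 ]
[array([ 0.5144, -0.0473,  0.023 ]), array([ 0.5068, -0.1389,  0.023 ]), array([ 0.4219, -0.0383,  0.023 ]), array([ 0.4128, -0.1318,  0.023 ])]
```

>>> {"method": "arm_command", "body": {"jaw": [-1,-1,-1,-1,-1], "delta_pos": [[-0.2,-0.4,0],[-0.5,-0.92,0],[-0.5,-0.92,-0.3],[-0.5,-0.92,-0.6],[-0.5,-0.92,-0.6]], "delta_rot": [[0,0,0],[0,0,0],[0,0,0],[0,0,0],[0,0,0]]}}

```text
time: 5.28
ee_pos: [0.4614, -0.0872, 0.1105]
tcp_rot: [-0.003, 0.175, 0.984, -0.001]
force: [-1.4, 0.8, -0.5]
gripper_width: 0.0493
gripper_force: 15.0
```

>>> {"method": "arm_command", "body": {"jaw": [-1,-1,-1,-1,-1,-1,-1,-1], "delta_pos": [[0,0,-0.15],[0,0,-0.3],[0,0,-0.45],[0,0,-0.6],[0,0,-0.75],[0,0,-0.85],[0,0,-0.9],[0,0,-0.9]], "delta_rot": [[0,0,0],[0,0,0],[0,0,0],[0,0,0],[0,0,0],[0,0,0],[0,0,0],[0,0,0]]}}

```text
time: 5.95
ee_pos: [0.4638, -0.0871, 0.0417]
tcp_rot: [-0.001, 0.175, 0.985, -0.0]
force: [-0.1, 0.6, -0.9]
gripper_width: 0.0493
gripper_force: 15.0
```

>>> {"method": "arm_command", "body": {"jaw": [-1,-1,-1], "delta_pos": [[0,0,-0.02],[0,0,-0.02],[0,0,-0.02]], "delta_rot": [[0,0,0],[0,0,0],[0,0,0]]}}

```text
time: 6.2
ee_pos: [0.4642, -0.0876, 0.0409]
tcp_rot: [0.0, 0.175, 0.984, 0.0]
force: [0.0, 0.9, -0.2]
gripper_width: 0.0491
gripper_force: 15.0
```

>>> {"method": "arm_command", "body": {"jaw": [0,0.4,0.8,1,1,1], "delta_pos": [[0,0,0],[0,0,0],[0,0,0],[0,0,0],[0,0,0],[0,0,0]], "delta_rot": [[0,0,0],[0,0,0],[0,0,0],[0,0,0],[0,0,0],[0,0,0]]}}

```text
time: 6.7
ee_pos: [0.4638, -0.0877, 0.0404]
tcp_rot: [0.0, 0.176, 0.984, 0.0]
force: [0.0, -0.1, 0.7]
gripper_width: 0.0749
gripper_force: 0.0
```

>>> {"method": "arm_command", "body": {"jaw": [1,1,1,1], "delta_pos": [[0,0,0.2],[0,0,0.6],[0,0,1],[0,0,1]], "delta_rot": [[0,0,0],[0,0,0],[0,0,0],[0,0,0]]}}

```text
time: 7.03
ee_pos: [0.467, -0.0882, 0.1258]
tcp_rot: [0.004, 0.176, 0.984, 0.001]
force: [0.7, -0.3, 0.2]
gripper_width: 0.0865
gripper_force: 0.0
```

>>> {"method": "arm_command", "body": {"jaw": [1,1,1,1,1,1], "delta_pos": [[0,0,0.4],[0,0,0.8],[0,0,0.8],[0,0,0.8],[0,0,0.8],[0,0,0.8]], "delta_rot": [[0,0,0],[0,0,0],[0,0,0],[0,0,0],[0,0,0],[0,0,0]]}}

```text
time: 7.53
ee_pos: [0.4631, -0.0876, 0.1833]
tcp_rot: [-0.001, 0.175, 0.984, -0.0]
force: [0.2, -0.1, -0.9]
gripper_width: 0.087
gripper_force: 0.0
```

Run:
```python
from h import *
o,s=take("wrist","w3"); print(o["time"],o["ee_pos"],o["joint_pos"])
im=s["img"]; H,S,V=cv2.split(cv2.cvtColor(im,cv2.COLOR_BGR2HSV))
n,l,st,c=cv2.connectedComponentsWithStats(((H>100)&(H<125)&(S>140)&(V>40)).astype(np.uint8))
for i in range(1,n):
    if st[i,4]>200: print(c[i],st[i],at(s,*(st[i,:2]+st[i,2:4]/2),.072,o))
```

```text
7.5333 [ 0.46309052 -0.08759664  0.18326053] [-0.43788789 -0.05247115  0.51847076  1.91760406  0.02745378  1.27137844
  1.28984088]
[322.02774166 189.2626788 ] [ 295  162   56   55 2307] [ 0.4644 -0.0853  0.072 ]
```

View pics/w3.png

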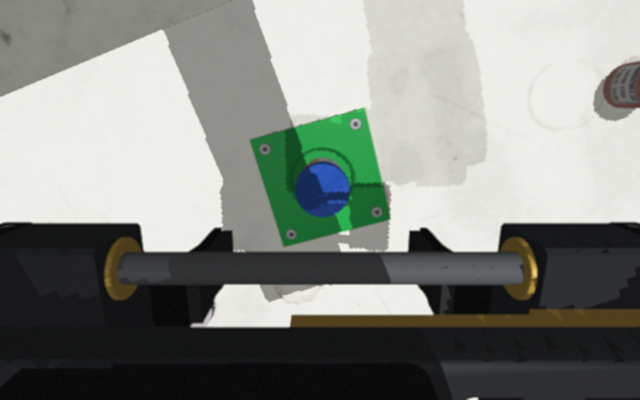

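The wrist view shows the blue lid at (322,189) standing upright in the pocket, with the screw heads centred at about (322,180). That matches the parallax expected from the lid height. Next is the disc.

>>> {"method": "arm_command", "body": {"jaw": [1,1,1], "delta_pos": [[0.2,-0.4,0],[0.38,-0.82,0],[0.38,-0.82,0]], "delta_rot": [[0,0,0],[0,0,0],[0,0,0]]}}

```text
time: 7.83
ee_pos: [0.4948, -0.1593, 0.1836]
tcp_rot: [0.0, 0.178, 0.984, -0.002]
force: [-1.9, -0.5, -1.0]
gripper_width: 0.0868
gripper_force: 0.0
```

>>> {"method": "arm_command", "body": {"jaw": [1,1,1], "delta_pos": [[0.2,-0.4,0],[0.38,-0.82,0],[0.38,-0.82,0]], "delta_rot": [[0,0,0],[0,0,0],[0,0,0]]}}

```text
time: 8.08
ee_pos: [0.5247, -0.225, 0.183]
tcp_rot: [-0.001, 0.178, 0.984, -0.002]
force: [-1.2, 0.1, -0.4]
gripper_width: 0.0871
gripper_force: 0.0
```

>>> {"method": "arm_command", "body": {"jaw": [1,1,1,1,1,1], "delta_pos": [[0.2,-0.4,0],[0.38,-0.82,0],[0.38,-0.82,0],[0.38,-0.82,0],[0.38,-0.82,0],[0.38,-0.82,0]], "delta_rot": [[0,0,0],[0,0,0],[0,0,0],[0,0,0],[0,0,0],[0,0,0]]}}

```text
time: 8.58
ee_pos: [0.5548, -0.2833, 0.1839]
tcp_rot: [-0.0, 0.175, 0.985, 0.0]
force: [0.8, 0.4, 0.0]
gripper_width: 0.087
gripper_force: 0.0
```

Run:
```python
from h import *
o,s=load("w3"); print("nest",np.mean([at(s,*p,.023,o) for p in ((265,149),(356,124),(377,212),(291.5,234))],0))
o,s=take("wrist","w4"); print(o["time"],o["ee_pos"],o["joint_pos"])
im=s["img"][60:300]; V=im.max(2)
n,l,st,c=cv2.connectedComponentsWithStats((V<60).astype(np.uint8))
for i in range(1,n):
    if 100<st[i,4]<4000: print(c[i]+[0,60],st[i],at(s,c[i,0],c[i,1]+60,.052,o))
```

```text
nest [ 0.4662 -0.0863  0.023 ]
8.5833 [ 0.55478792 -0.28330403  0.18387863] [-0.14655066  0.33129217  0.69575947  1.57620691 -0.21765112  1.3142386
  1.79698256]
[426.18604651  79.62790698] [421   0  11  40 129] [ 0.4986 -0.1627  0.052 ]
[315.34506089 181.86603518] [301 106  30  33 739] [ 0.5511 -0.2866  0.052 ]
```

View pics/w4.png

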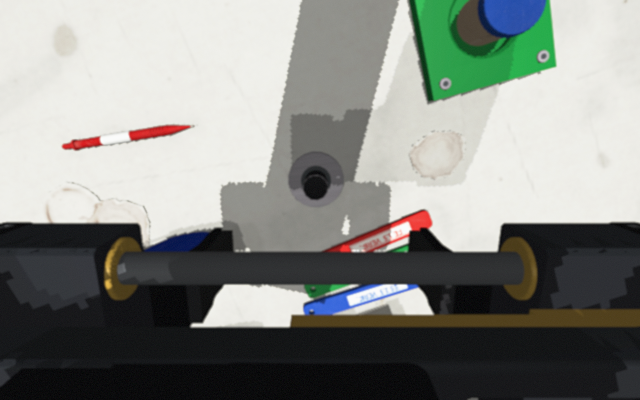

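The wrist view shows the disc at (316,179) with the knob top at (315,186), about 4.5 mm toward -y of the tool. The markers at (370,235) are clear of the fingers. Descending.

>>> {"method": "arm_command", "body": {"jaw": [1,1,1,1], "delta_pos": [[0,-0.05,-0.3],[0,-0.05,-0.65],[0,-0.05,-1],[0,-0.05,-1]], "delta_rot": [[0,0,0],[0,0,0],[0,0,0],[0,0,0]]}}

```text
time: 8.97
ee_pos: [0.5524, -0.2854, 0.0996]
tcp_rot: [-0.003, 0.175, 0.985, 0.001]
force: [-0.2, 1.5, -0.6]
gripper_width: 0.0869
gripper_force: 0.0
```

>>> {"method": "arm_command", "body": {"jaw": [1,1,1,1,1,1], "delta_pos": [[0,0,-0.25],[0,0,-0.5],[0,0,-0.75],[0,0,-1],[0,0,-1],[0,0,-1]], "delta_rot": [[0,0,0],[0,0,0],[0,0,0],[0,0,0],[0,0,0],[0,0,0]]}}

```text
time: 9.47
ee_pos: [0.5551, -0.2878, 0.0253]
tcp_rot: [-0.0, 0.175, 0.985, 0.0]
force: [0.3, 0.2, -0.3]
gripper_width: 0.0867
gripper_force: 0.0
```

>>> {"method": "arm_command", "body": {"jaw": [0.4,0,-0.2,-0.4,-0.6,-1,-1,-1], "delta_pos": [[0,0,-0.03],[0,0,-0.06],[0,0,-0.06],[0,0,-0.06],[0,0,-0.06],[0,0,-0.06],[0,0,-0.06],[0,0,-0.06]], "delta_rot": [[0,0,0],[0,0,0],[0,0,0],[0,0,0],[0,0,0],[0,0,0],[0,0,0],[0,0,0]], "grip_force": 25}}

```text
time: 10.13
ee_pos: [0.555, -0.2885, 0.0196]
tcp_rot: [-0.0, 0.176, 0.984, -0.0]
force: [-0.6, -0.2, -0.5]
gripper_width: 0.0417
gripper_force: 0.0
```

>>> {"method": "arm_command", "body": {"jaw": [-1,-1,-1,-1], "delta_pos": [[0,0,0],[0,0,0],[0,0,0],[0,0,0]], "delta_rot": [[0,0,0],[0,0,0],[0,0,0],[0,0,0]]}}

```text
time: 10.47
ee_pos: [0.555, -0.2886, 0.0195]
tcp_rot: [-0.0, 0.176, 0.984, -0.0]
force: [0.5, 0.5, -1.6]
gripper_width: 0.0227
gripper_force: 25.0
```

>>> {"method": "arm_command", "body": {"jaw": [-1,-1,-1,-1], "delta_pos": [[0,0,0.2],[0,0,0.6],[0,0,1],[0,0,1]], "delta_rot": [[0,0,0],[0,0,0],[0,0,0],[0,0,0]]}}

```text
time: 10.8
ee_pos: [0.5576, -0.2904, 0.1055]
tcp_rot: [0.004, 0.176, 0.984, -0.001]
force: [1.5, -0.8, -1.7]
gripper_width: 0.0221
gripper_force: 25.0
```

>>> {"method": "arm_command", "body": {"jaw": [-1,-1,-1,-1], "delta_pos": [[0,0,0.4],[-0.1,0.2,0.7],[-0.25,0.5,0.7],[-0.38,0.84,0.7]], "delta_rot": [[0,0,0],[0,0,0],[0,0,0],[0,0,0]]}}

```text
time: 11.13
ee_pos: [0.5244, -0.2223, 0.1565]
tcp_rot: [0.001, 0.177, 0.984, -0.0]
force: [-0.2, 0.6, -3.0]
gripper_width: 0.0221
gripper_force: 25.0
```

>>> {"method": "arm_command", "body": {"jaw": [-1,-1,-1,-1,-1,-1], "delta_pos": [[-0.2,0.4,0],[-0.38,0.84,0],[-0.38,0.84,0],[-0.38,0.84,0],[-0.38,0.84,0],[-0.38,0.84,0]], "delta_rot": [[0,0,0],[0,0,0],[0,0,0],[0,0,0],[0,0,0],[0,0,0]]}}

```text
time: 11.63
ee_pos: [0.4943, -0.1552, 0.1555]
tcp_rot: [0.0, 0.176, 0.984, -0.0]
force: [0.3, -0.2, -1.8]
gripper_width: 0.0221
gripper_force: 25.0
```

Run:
```python
from h import *
o,s=take("wrist","w5"); print(o["time"],o["ee_pos"],o["tcp_rot"],o["gripper_width"])
im=s["img"]; H,S,V=cv2.split(cv2.cvtColor(im,cv2.COLOR_BGR2HSV))
n,l,st,c=cv2.connectedComponentsWithStats(((H>100)&(H<125)&(S>140)&(V>40)).astype(np.uint8))
for i in range(1,n):
    if st[i,4]>200: print(c[i],st[i],at(s,*(st[i,:2]+st[i,2:4]/2),.072,o))
```

```text
11.6333 [ 0.49428655 -0.15518368  0.15548425] [ 7.25602271e-05  1.76192954e-01  9.84355594e-01 -3.18154289e-04] 0.0220629984983648
[388.90631877 131.56491669] [ 358  100   63   64 3181] [ 0.4648 -0.0867  0.072 ]
```

View pics/w5.png

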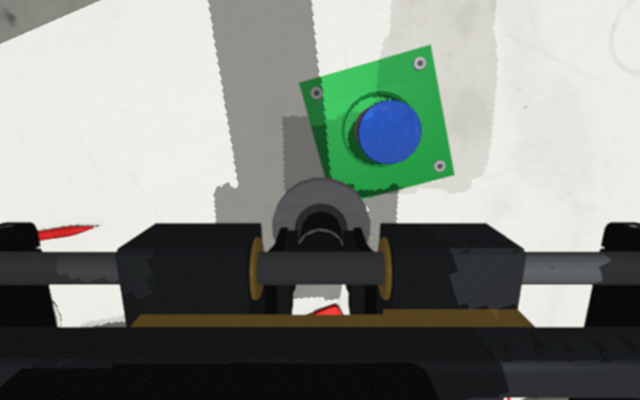

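The wrist view shows the disc held level, its rim spanning columns 272–370 with the top at row 178. The lid is at (389,132). I'm computing the remaining offset.

Run:
```python
from h import *
o,s=load("w5"); z=.148
T=np.array(s["mount"]);W=q2R(o["tcp_rot"]);K=np.array(s["intrinsics"])
def proj(p):
    c=T[:3,:3].T@(W.T@(p-o["ee_pos"])-T[:3,3]); q=K@[c[0],-c[1],-c[2]]; return q[:2]/q[2]
a=np.linspace(0,2*np.pi,73); p0=np.array([*o["ee_pos"][:2],z])
q=np.array([proj(p0+.03*np.array([np.cos(t),np.sin(t),0])) for t in a]); print("predicted rim if centred",q.min(0),q.max(0),proj(p0))
```

```text
predicted rim if centred [269.99761794 176.85439982] [369.83479429 271.89584822] [319.90481631 226.03678724]
```

>>> {"method": "arm_command", "body": {"jaw": [-1,-1,-1,-1,-1,-1], "delta_pos": [[-0.2,0.45,0],[-0.37,0.85,0],[-0.37,0.85,0],[-0.37,0.85,-0.2],[-0.37,0.85,-0.4],[-0.37,0.85,-0.4]], "delta_rot": [[0,0,0],[0,0,0],[0,0,0],[0,0,0],[0,0,0],[0,0,0]]}}

```text
time: 12.18
ee_pos: [0.463, -0.0868, 0.1211]
tcp_rot: [-0.002, 0.176, 0.984, -0.001]
force: [-0.4, -0.8, -2.5]
gripper_width: 0.0224
gripper_force: 25.0
```

>>> {"method": "arm_command", "body": {"jaw": [-1,-1,-1,-1,-1,-1,-1], "delta_pos": [[0,0,-0.1],[0,0,-0.2],[0,0,-0.28],[0,0,-0.34],[0,0,-0.37],[0,0,-0.37],[0,0,-0.37]], "delta_rot": [[0,0,0],[0,0,0],[0,0,0],[0,0,0],[0,0,0],[0,0,0],[0,0,0]]}}

```text
time: 12.77
ee_pos: [0.4647, -0.0861, 0.0941]
tcp_rot: [0.0, 0.176, 0.984, -0.0]
force: [-0.2, -0.4, -2.1]
gripper_width: 0.0221
gripper_force: 25.0
```

2.5 mm still to go. I'm lowering gently until it makes contact.

>>> {"method": "arm_command", "body": {"jaw": [-1,-1,-1,-1,-1], "delta_pos": [[0,0,-0.01],[0,0,-0.02],[0,0,-0.03],[0,0,-0.03],[0,0,-0.03]], "delta_rot": [[0,0,0],[0,0,0],[0,0,0],[0,0,0],[0,0,0]]}}

```text
time: 13.18
ee_pos: [0.4646, -0.086, 0.0916]
tcp_rot: [0.0, 0.175, 0.984, 0.0]
force: [-0.1, -0.3, -2.5]
gripper_width: 0.0217
gripper_force: 25.0
```

>>> {"method": "arm_command", "body": {"jaw": [-1,-1,-1,-1], "delta_pos": [[0,0,-0.012],[0,0,-0.012],[0,0,-0.012],[0,0,-0.012]], "delta_rot": [[0,0,0],[0,0,0],[0,0,0],[0,0,0]]}}

```text
time: 13.52
ee_pos: [0.4651, -0.0861, 0.091]
tcp_rot: [0.001, 0.176, 0.984, 0.0]
force: [-0.4, -1.6, 3.7]
gripper_width: 0.0226
gripper_force: 25.0
```

Contact: the force has gone to +3.7 N. Releasing and going straight up.

>>> {"method": "arm_command", "body": {"jaw": [-0.4,-0.2,0,0.2,0.4,0.4,0.4,0.4], "delta_pos": [[0,0,0],[0,0,0],[0,0,0],[0,0,0],[0,0,0],[0,0,0],[0,0,0],[0,0,0]], "delta_rot": [[0,0,0],[0,0,0],[0,0,0],[0,0,0],[0,0,0],[0,0,0],[0,0,0],[0,0,0]]}}

```text
time: 14.18
ee_pos: [0.4645, -0.0861, 0.0905]
tcp_rot: [-0.0, 0.175, 0.984, -0.0]
force: [1.3, -0.2, 0.0]
gripper_width: 0.0593
gripper_force: 0.0
```

>>> {"method": "arm_command", "body": {"jaw": [0.4,0.4,0.4,0.4,0.4], "delta_pos": [[0,0,0.2],[0,0,0.5],[0,0,1],[0,0,1],[0,0,1]], "delta_rot": [[0,0,0],[0,0,0],[0,0,0],[0,0,0],[0,0,0]]}}

```text
time: 14.6
ee_pos: [0.4661, -0.0861, 0.1725]
tcp_rot: [0.002, 0.175, 0.984, 0.001]
force: [0.2, -0.2, -0.9]
gripper_width: 0.0607
gripper_force: 0.0
```

>>> {"method": "arm_command", "body": {"jaw": [0.4,0.4,0.4,0.4,0.4], "delta_pos": [[0,0,0.4],[0,0,0.4],[0,0,0.4],[0,0,0.4],[0,0,0.4]], "delta_rot": [[0,0,0],[0,0,0],[0,0,0],[0,0,0],[0,0,0]]}}

```text
time: 15.02
ee_pos: [0.4639, -0.086, 0.2013]
tcp_rot: [-0.001, 0.175, 0.984, -0.0]
force: [0.3, 0.5, -0.9]
gripper_width: 0.0609
gripper_force: 0.0
```

Run:
```python
from h import *
o,s=take("wrist","w6"); print(o["time"],o["ee_pos"])
_,t=take("side","s6")
a=s["img"][80:240,220:420]; b=t["img"][120:260,290:440]
a=cv2.resize(a,(400,320)); b=cv2.resize(b,(400,373),interpolation=cv2.INTER_CUBIC)
c=np.zeros((373,800,3),np.uint8); c[:320,:400]=a; c[:,400:]=b; cv2.imwrite("pics/c6.png",c)
```

```text
15.0167 [ 0.46390744 -0.08596326  0.20134253]
```

View pics/c6.png

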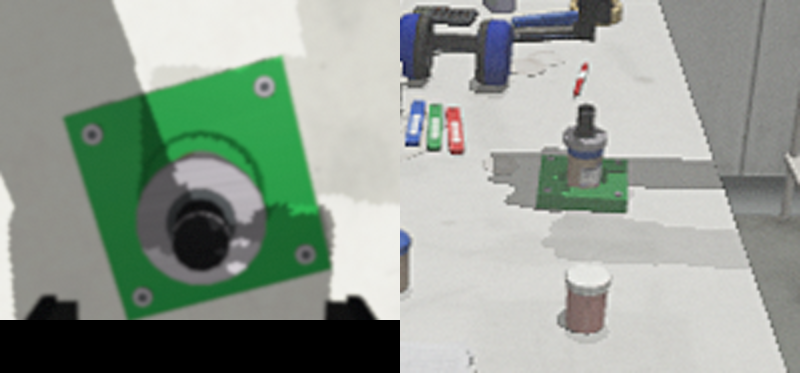

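The crops show the disc flat and centred on the lid of the seated pot, knob up (right crop near (585,140)). The gripper is clear and the white pot is undisturbed at (587,300).

```bash
python3 -c "from station import job_done; print(job_done())"
```

```text
the job is handed in; nothing more can be done
None
```

The job is handed in: the blue-lidded pot nearest the base stands in the smaller nest's pocket, the load disc lies knob up and centred on its lid, and the white-lidded pot was not touched; the hand-in returned no verdict.

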